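# Fit the tablet crusher's lever handle

## Task

Open the green caddy, swinging its lid right over until it stays open by itself, and lift out the square lever handle. Push the handle, open end first, fully home onto the stub of the tablet crusher, so that the spring button pops up through the window in the handle. Leave the lid open, the handle fitted and let go, and do not disturb the cup, pill organiser, forceps or the saucer with its tongue depressor.

Things in the scene. Friction and masses are not known exactly. Their poses are not given: they have to be found in the camera images.
- caddy: Green plastic caddy fixed to the counter, 180 (x) x 210 (y) x 85 mm high, walls 5 mm, front at -x. Origin: centre of its underside. Inside, a cradle holds the handle level along y: centre line at x = -20 mm, underside 35 mm above the caddy's underside, mouth towards -y, window up. A carton and a roll up to 40 mm high lie in its back half, at y above -20 mm.
- cradle_scoop (a point): Point in the cradle, on the handle's centre line, 35 mm behind its mouth (caddy axes). The mouth half (caddy y -75 to 0) is free: 49 mm beside the handle to the front wall, over 60 mm to the back; it lies on a 24 mm wide ledge, so fingers reach below it. Along the grip half (y 0 to 80) rails as high as the handle stand 2 mm from its sides: no finger fits there.
- lid (a joint): Hinge of the caddy's lid, rad: 0 shut, 1.9 at its stop, fully open. The hinge line runs along the caddy's y on its far (+x) top edge. Below about 1.5 rad the lid (150 g, not latched) falls shut; above that it falls open and stays.
- lid_hinge (a point): Point on the hinge line, mid-width of the lid; it does not move as the lid turns.
- lid_handle (a point): Middle of the head of the lid's round knob: head 28 mm across and 16 mm tall, on a 12 mm stem. It lies 35 mm above the lid's upper face (lid 8 mm thick), 30 mm in from the free front edge, mid-width, 150 mm from the hinge line along the lid. It moves and turns with the lid: once the lid is open, the knob is behind it.
- handle: Lever handle, about 160 g: straight square tube 150 mm long, 30 x 30 mm outside, 23 x 23 mm inside; bare aluminium on the mouth half (+x), black ribbed grip on the other half (-x), closed at that end. Origin: centre of its underside; x along the tube towards the mouth, z up out of the face with the window.
- handle_mouth (a point): Centre of the handle's open end (mouth), on the tube's centre line: 75 mm ahead of the handle's origin, 15 mm above its underside. Same axes as the handle.
- handle_window (a point): Centre of the window in the handle's top outer face, the only hole: 20.5 mm long, 14 mm wide, from 23.5 to 44 mm behind the mouth, through the 3.5 mm wall.
- handle_grip (a point): Middle of where to hold the handle for fitting it: on the tube's centre line in the black half, 120 mm behind the mouth.
- crusher: Bench tablet crusher bolted to the counter: base plate 180 x 120 x 12 mm; white tower 70 x 80 mm, with a funnel on top to 197 mm, whose front face is at x = +70 mm. From that face a square steel stub points level along -x, its axis 75 mm above the counter. A fitted handle has the crusher's axes: mouth towards +x, window up. Origin: underside, below the stub's axis, 70 mm before the tower face.
- guard_end (a point): On the stub's axis, between the free ends of two upright guard cheeks, 80 mm from the tower face and 20 mm beyond the stub's tip. The cheeks, 6 mm thick and 42 mm apart inside, flank the whole stub, up to 95 mm above the counter: room for the handle, none for fingers beside it. Hold the handle at least 95 mm behind its mouth to fit it.
- stub_root (a point): Where the stub's axis meets the tower's front face, a firm stop: a fully home handle has its mouth here. Axes as the crusher's.
- stub_tip (a point): Free end of the stub, on its axis. The stub is 60 mm long, 20 x 20 mm, its last 14 mm tapering to 10 x 10 mm at the tip.
- button (a joint): Spring button on the stub's top, m pressed: 0 out, 0.0085 at its stop. 10 mm wide, 6 mm proud; steep face 26 mm from the stub's root, 30 degree ramp towards the tip down to 42 mm from the root. A handle pushed along the stub presses it by the ramp (spring 8 to 11 N; roughly 8 to 16 N of push, all the way) and it springs out in the window only when the mouth is within 2.5 mm of the root.
- cup: Stainless steel cup, 74 mm across, 90 mm high; leave it alone. Origin: centre of its underside.
- organiser: Clear plastic pill organiser, 35 x 180 x 25 mm, long along its y; leave it alone. Origin: centre of its underside.
- forceps: Steel forceps lying flat, about 150 mm long along x, 35 mm wide, 4 mm thick; leave them alone. Origin: middle of the underside.
- saucer: White ceramic saucer, 120 mm across, 18 mm high; leave it alone. Origin: centre of its underside.
- depressor: Bamboo tongue depressor, 150 x 18 x 4 mm, lying across the saucer; leave it alone. Origin: centre of its underside.

How it is judged (in metres and radians):
On the way, in this order (a step that is already met when the one before it is completed fails the run):
1. the caddy's lid stands open by itself, past its balance point, untouched by the robot (value of joint lid above 1.6 rad and contact force between each of the arm, the fingers and lid below 0.1 N), for 0.3 s.
2. the handle is lifted out of the caddy (z of handle in the frame of caddy above 0.09 m), for 0.1 s.
At the end, for the whole second after the job is handed in: Lid open beyond 1.6 rad; handle at rest on the stub, mouth within 6 mm of the root (4 mm along the stub), in line within 0.12 rad; button out (pressed under 1.5 mm) in the window; cup, organiser, forceps, saucer and depressor moved under 30 mm (value of joint lid above 1.6 rad and value of joint button below 0.0015 m and x of handle_mouth in the frame of stub_root above -0.004 m and distance between handle_mouth and stub_root below 0.006 m and angle between the x axis of handle and the x axis of crusher, either way round below 0.12 rad and linear speed of handle below 0.02 m/s and distance of each of cup, organiser, forceps, saucer, depressor from where it was at the start of the episode below 0.03 m); the robot touches nothing.
It fails at once if the cup is disturbed (moved over 30 mm) (distance of cup from where it was at the start of the episode above 0.03 m).
It fails at once if the organiser is disturbed (moved over 30 mm) (distance of organiser from where it was at the start of the episode above 0.03 m).
It fails at once if the forceps is disturbed (moved over 30 mm) (distance of forceps from where it was at the start of the episode above 0.03 m).
It fails at once if the saucer is disturbed (moved over 30 mm) (distance of saucer from where it was at the start of the episode above 0.03 m).
It fails at once if the depressor is disturbed (moved over 30 mm) (distance of depressor from where it was at the start of the episode above 0.03 m).
It also fails if it takes over 67 s, if anything falls off the work surface, if the arm or the gripper's body presses on something with over 40 N, if the wrist force passes 120 N, or if a joint passes its speed limit or range.

## Robot

A 6-joint arm with a two-finger parallel gripper is mounted at the origin on the work surface. World frame = base frame: x ahead of the robot, y to its left, z up, the work surface at z = 0. Lengths are in mm, angles in degrees, forces in N, time in s.
With the tool pointing down it reaches from about 300 to 1000 mm from the base axis. Payload 5.1 kg.
Tool frame: the origin (TCP) lies on the centre line of the jaws, within the pads' length; the fingertips stand 14 mm ahead of it and the grasp point (between the pads) lies 5 mm behind it; z points along the fingers, y is the direction in which the jaws open and shut (so a half turn about z gives the same grasp; the last joint's range is limited). The gripper opens to 95 mm and grips with 3 to 60 N. Pads are 20 mm wide; open, the fingers measure 119 mm over their backs; the gripper's body (75 mm by 180 mm) begins 59 mm behind the grasp point.
Start: joints at [60.298, 7.093, 94.555, -0, 78.352, -4.733], TCP at [274.407, 589.225, 228.656] pointing down, gripper open.
Joint ranges: [-149.61, 149.61], [-58.7, 133.49], [1.44, 155.28], [-77.14, 257.14], [18.33, 153.61], [-166.67, 166.67]. Speed limits (degrees/s): [147.25, 147.25, 180, 180, 180, 180].

## Interface

Orientations are given as a 3x3 rotation matrix whose columns are the frame's x, y, z axes.
In Python, from cell import arm gives the robot as it stands.
- The arm moves only by the shell command python3 -m handwheel 'ROWS' [FORCE]. ROWS is JSON, a list of rows, each a list of 3 entries, a list of its own where there are three numbers: the shift along the tool's x, y, z in cm, then the turn about the tool's z in degrees, then the opening, from 0 (shut) to 1 (fully open). In form: [[[x, y, z], roll, grip], ...]. A call has 1 to 12 rows; each row is the pose to reach, as a shift and turn from the pose measured when the call began, along the tool's axes at that moment; what a row does not reach only later rows make up. A row lasts 1/10 s, in which the tool goes at most 50 mm and 8.59 degrees, less where a joint would pass 70% of its speed; a pose out of reach is approached as far as the arm can. A call with a gripper value outside its range is refused whole. The fingers move at their own pace and stop on an object; FORCE is the grip in N (left out, the last holds). Time passes only in rows, so rows that repeat a pose let the fingers close. It gives the time, the measured TCP pose, the force and the opening at its end, in the units of the state.
- arm.observe(): the state, without advancing time (a new reading comes with each control period).
- arm.get_image(name): name is "scene" or "top"; returns a dict with "color" (420x560x3 uint8, blue, green, red), "z_map" (420x560 float32, mm along the optical axis (not along the pixel's ray), 0 where there is no reading), "intrinsics" (3x3 intrinsics, pixels), "view" (4x4, takes a point from world to camera coordinates). Camera axes: x right, y down, z forward; pixel columns grow to the right and rows downward; lengths in mm; the calibration is good to about 2 mm. A picture is of the moment at which its call begins.
- arm.close_job(): hands the job in, once; it reports no verdict.
The state is a dict: "time_s": time; "joint_pos": joint angles; "joint_velocities": joint speeds; "joint_torque": joint torques, N m; "tool_pos": TCP position; "tool_rot": TCP orientation; "ft_force": force on the tool from outside, world axes, zero at the start; "wrist_torque": the same for the moment, N m; "width": opening from 0.0 (shut) to 1.0 (fully open).
Only numpy, scipy, OpenCV 4.12 (cv2) and the standard library are available. Lean on these libraries where they do the work, as an engineer would, in place of code of your own. Each camera call takes 0.05 s, during which the arm holds its last target. There are 200 camera calls.

## Working session

There is one attempt and no reset: what is moved stays moved. The work goes in short steps, Python scripts to look and compute and a shell command to move; the robot and the scene stay as the last step left them, time stands still between calls to the robot, and variables do not carry over. Pictures are saved under pics/ and viewed, about 8 in all and at most 12, crops included, and the job is handed in when it is done.

```bash
mkdir -p pics; ls; cat > h.py <<'E'
import numpy as np, cv2
from cell import arm
def snap(n,f=None):
    d=arm.get_image(n)
    if f: cv2.imwrite('pics/'+f,d['color'])
    return d
def cloud(d):
    K=np.array(d['intrinsics']);V=np.array(d['view']);z=d['z_map'].astype(float)
    v,u=np.indices(z.shape)
    P=np.stack([(u-K[0,2])/K[0,0]*z,(v-K[1,2])/K[1,1]*z,z],-1)
    W=(P-V[:3,3])@V[:3,:3]
    W[z==0]=np.nan
    return W
E
python3 - <<'E'
from h import *
s=arm.observe();print(s)
for n in('scene','top'):
    d=snap(n,n+'0.png');W=cloud(d);np.save('/tmp/'+n+'.npy',W);np.save('/tmp/'+n+'c.npy',d['color'])
    print(n,np.array(d['view']).round(3).tolist(),d['intrinsics'])
a=cv2.imread('pics/scene0.png');b=cv2.imread('pics/top0.png')
E
```

```text
pics
{'time_s': 0.0, 'joint_pos': array([ 6.02978195e+01,  7.13365404e+00,  9.46331978e+01, -8.29339884e-08,
        7.83525126e+01, -4.73140344e+00]), 'joint_velocities': array([ 0.0099489 ,  0.01217573, -0.06323834, -0.07083464,  0.07196427,
       -0.02115395]), 'joint_torque': array([-1.13405971e-03, -4.17587042e+01, -3.59943581e+01,  7.73728313e-02,
        4.91191540e-02, -1.64324360e-04]), 'tool_pos': array([274.11018699, 588.6991895 , 227.39436507]), 'tool_rot': array([[-9.06523131e-01,  4.22154886e-01, -1.03225729e-03],
       [ 4.22156113e-01,  9.06521341e-01, -1.80958252e-03],
       [ 1.71839162e-04, -2.07620214e-03, -9.99997830e-01]]), 'ft_force': array([ 0.57235688,  0.17571676, -0.52610693]), 'wrist_torque': array([ 0.03569472, -0.00331552,  0.03905224]), 'width': 1.0054114820741884}
scene [[0.666, 0.746, 0.012, -345.953], [0.612, -0.537, -0.581, -274.021], [-0.427, 0.395, -0.814, 1650.321], [0.0, 0.0, 0.0, 1.0]] [[502.09160052   0.         283.71454138]
 [  0.         502.09160052 214.11935596]
 [  0.           0.           1.        ]]
top [[0.004, -1.0, 0.013, -7.409], [-0.998, -0.005, -0.07, 532.455], [0.07, -0.013, -0.997, 1397.095], [0.0, 0.0, 0.0, 1.0]] [[455.44310161   0.         287.25230406]
 [  0.         455.44310161 209.5557055 ]
 [  0.           0.           1.        ]]
```

View pics/top0.png

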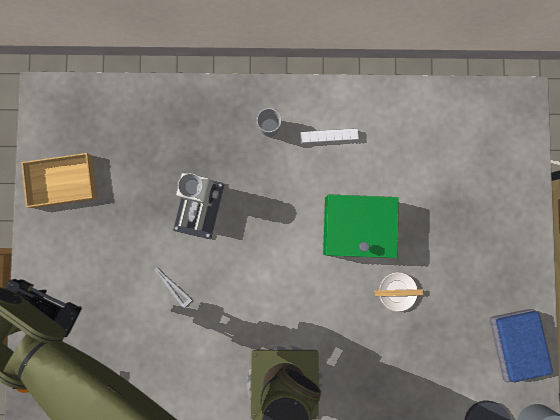

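View pics/scene0.png

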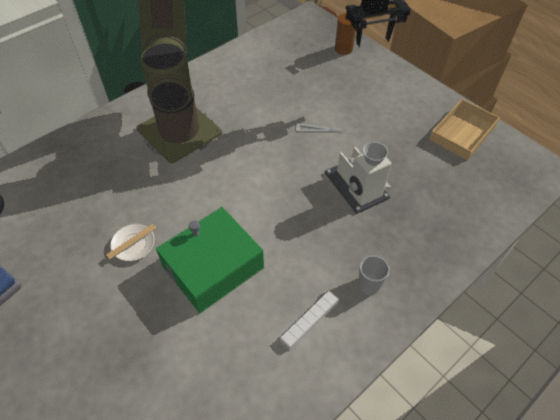

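The top view shows the caddy at (360,226) with its knob at (366,247), the crusher at (200,206) with its funnel at (190,186) and the stub between cheeks near (197,218). The saucer is at (399,291), the forceps at (173,287), the cup at (269,120) and the organiser at (330,136). Next I measure the caddy and crusher.

```bash
python3 - <<'E'
import numpy as np,cv2
for n in('top','scene'):
    W=np.load(f'/tmp/{n}.npy');c=np.load(f'/tmp/{n}c.npy').astype(int)
    g=(c[...,1]>90)&(c[...,2]<60)&(c[...,0]<90)&(W[...,2]>70)&(W[...,2]<120)&(abs(W[...,1]+200)<250)
    P=W[g];print(n,'lid z',np.percentile(P[:,2],[5,50,95]),len(P))
    r=cv2.minAreaRect(P[:,:2].astype(np.float32));print(r,cv2.boxPoints(r).round(1).tolist())
    near=(abs(W[...,0]-480)<130)&(abs(W[...,1]+200)<130)
    k=near&(W[...,2]>115);Q=W[k];print('knob',Q.mean(0),Q.max(0),Q.min(0),len(Q))
    k=near&(W[...,2]>np.nanmax(np.where(near,W[...,2],0))-6);print('knobtop',W[k].mean(0),k.sum())
    reg=(abs(W[...,0]-530)<140)&(abs(W[...,1]-260)<130)
    for lo,hi in((8,16),(88,100),(70,90),(185,205),(120,160)):
        Q=W[reg&(W[...,2]>lo)&(W[...,2]<hi)]
        if len(Q)>8:
            r=cv2.minAreaRect(Q[:,:2].astype(np.float32));print(lo,hi,len(Q),Q.mean(0).round(1),r)
    if n=='top':
        im=np.load('/tmp/topc.npy')[165:250,160:240];a=cv2.resize(im,None,fx=7,fy=7,interpolation=cv2.INTER_CUBIC);cv2.imwrite('pics/cr.png',a)
E
```

```text
top lid z [88.54258109 93.18187393 97.78273492] 4142
((480.9073181152344, -224.88026428222656), (211.25521850585938, 179.1703338623047), 88.11477661132812) [[387.8999938964844, -327.5], [567.0, -333.3999938964844], [573.9000244140625, -122.30000305175781], [394.79998779296875, -116.4000015258789]]
knob [ 421.02737098 -221.68736517  134.48526025] [ 432.97259807 -208.87986217  140.30234695] [ 407.4075547  -236.80247197  125.02231777] 79
knobtop [ 421.86367455 -222.11873002  136.71660668] 48
8 16 774 [510.8 264.3  12. ] ((535.0843505859375, 259.53192138671875), (239.01695251464844, 246.05616760253906), 21.354063034057617)
88 100 206 [525.5 267.   93.7] ((539.8273315429688, 263.05548095703125), (72.68441772460938, 152.19163513183594), 61.068267822265625)
70 90 285 [531.9 261.4  82.5] ((544.2119750976562, 263.041259765625), (79.07666778564453, 154.22805786132812), 60.10114288330078)
185 205 185 [588.  267.  194.1] ((585.5637817382812, 262.43316650390625), (66.41861724853516, 65.69950866699219), 87.84646606445312)
120 160 149 [573.9 241.7 148.3] ((585.1777954101562, 261.3757629394531), (79
[... 487 characters left out ...]
] 104
knobtop [ 424.08873742 -223.78943752  135.84202243] 64
8 16 563 [551.2 238.2  11.8] ((515.5784301757812, 268.28839111328125), (133.58648681640625, 268.2421875), 78.53053283691406)
88 100 200 [557.2 251.7  93.6] ((549.29443359375, 260.65887451171875), (85.02725219726562, 154.80862426757812), 80.179443359375)
70 90 328 [561.6 244.7  80.6] ((547.231201171875, 252.77191162109375), (94.9349136352539, 157.04266357421875), 82.60621643066406)
185 205 192 [585.2 266.9 192.6] ((588.6245727539062, 261.509033203125), (64.9661865234375, 66.38481140136719), 37.68912887573242)
120 160 447 [601.2 241.1 143.9] ((588.5361328125, 258.9642333984375), (80.48681640625, 73.63378143310547), 77.51042938232422)
```

View pics/cr.png

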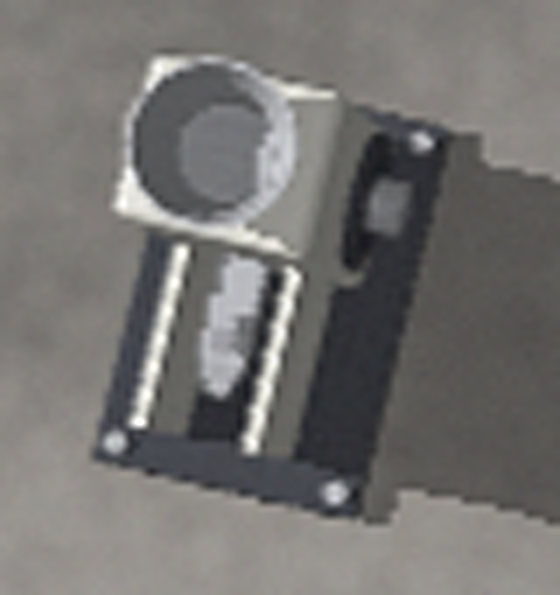

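```bash
cat >> h.py <<'E'
def go(*pts,yaw=None):
    s=arm.observe();R=s['tool_rot'];p=s['tool_pos'];y0=np.degrees(np.arctan2(R[1,0],R[0,0]))
    print('t',round(s['time_s'],2),'tcp',p.round(1),'yaw',round(y0,2),'tilt',R[:2,2].round(4),'F',s['ft_force'].round(1),'w',round(s['width'],3),'q',s['joint_pos'].round(0))
    roll=0 if yaw is None else -((yaw-y0+180)%360-180)
    for q in pts: print((R.T@(np.array(q)-p)/10).round(2).tolist(),round(roll,1))
E
python3 - <<'E'
from h import *
go((423,-223,200),yaw=178.1)
for n in('top','scene'):
    W=np.load(f'/tmp/{n}.npy').reshape(-1,3)
    a=np.radians(-12.6);ex=np.array([np.cos(a),np.sin(a)]);ey=np.array([-ex[1],ex[0]])
    c=np.array([587,260.2]);L=(W[:,:2]-c)@np.c_[ex,ey]  # tower centre frame; face at x=-35
    for nm,xl,xh,zl,zh in(('cheekstub',-112,-42,70,100),('tower',-45,45,110,170)):
        m=(L[:,0]>xl)&(L[:,0]<xh)&(abs(L[:,1])<50)&(W[:,2]>zl)&(W[:,2]<zh)
        print(n,nm,m.sum(),'x',L[m,0].min().round(1),L[m,0].max().round(1),'y hist',np.histogram(L[m,1],np.arange(-50,51,4))[0])
        if nm=='cheekstub':
            for lo,hi in((-34,-14),(-13,13),(14,34)):
                k=m&(L[:,1]>lo)&(L[:,1]<hi)
                if k.sum()>10:
                    f=np.polyfit(L[k,0],L[k,1],1);print('  ',k.sum(),'y',np.median(L[k,1]).round(1),'slope deg',np.degrees(f[0]).round(1),'z',np.median(W[k,2]).round(1),'x',np.percentile(L[k,0],[1,99]).round(1))
E
```

```text
t 0.1 tcp [274.2 588.7 227.5] yaw 155.03 tilt [-0.0009 -0.0016] F [-0.1  0.1  0.4] w 0.999 q [60.  7. 95.  0. 78. -5.]
[-47.76, -67.3, 2.87] -23.1
top cheekstub 307 x -112.0 -42.2 y hist [ 0  0  0  0  0  0 61 23  0  0 25 26 31 19 24 11  0  1 64 22  0  0  0  0
  0]
   84 y -24.2 slope deg -0.4 z 92.6 x [-111.   -43.3]
   136 y 0.4 slope deg 0.0 z 84.9 x [-95.4 -42.6]
   87 y 23.8 slope deg 0.2 z 91.9 x [-111.1  -43.1]
top tower 505 x -37.1 33.0 y hist [ 0  1 52 64 35 35 30 20 23 25 25 25 24 24 23 21 20 14  6  7  9 11 11  0
  0]
scene cheekstub 196 x -112.0 -43.0 y hist [ 0  0  0  0  0 23 75 16  1  0 11  7  8  4  2  0  0 11 31  7  0  0  0  0
  0]
   115 y -24.7 slope deg -0.8 z 85.9 x [-111.7  -45.7]
   32 y -3.6 slope deg -23.6 z 81.7 x [-93.1 -68.1]
   49 y 23.3 slope deg 2.6 z 90.5 x [-111.1  -77.3]
scene tower 798 x -35.0 38.7 y hist [  0   0 116 123  43  39  41  40  33  25  26  25  29  32  27  34  36  33
  22  25  21  22   6   0   0]
```

```bash
python3 -m handwheel '[[[-47.8,-67.3,2.9],-23.1,1],[[-47.8,-67.3,2.9],-23.1,1],[[-47.8,-67.3,2.9],-23.1,1],[[-47.8,-67.3,2.9],-23.1,1],[[-47.8,-67.3,2.9],-23.1,1],[[-47.8,-67.3,2.9],-23.1,1],[[-47.8,-67.3,2.9],-23.1,1],[[-47.8,-67.3,2.9],-23.1,1],[[-47.8,-67.3,2.9],-23.1,1],[[-47.8,-67.3,2.9],-23.1,1],[[-47.8,-67.3,2.9],-23.1,1],[[-47.8,-67.3,2.9],-23.1,1]]'
python3 -c "
from h import *
go((423,-223,200),yaw=178.1)"
```

```text
time_s: 1.3
tool_pos: [382.2, -2.5, 207.5]
tool_rot: [[-0.999, 0.033, 0.0], [0.033, 0.999, -0.002], [-0.0, -0.002, -1.0]]
ft_force: [1.4, 0.2, 0.2]
width: 1.001
t 1.3 tcp [382.2  -2.5 207.5] yaw 178.13 tilt [ 0.     -0.0016] F [1.4 0.2 0.2] w 1.001 q [ -8. -29. 128.  -0.  82. -96.]
[-4.8, -21.9, 0.78] 0.0
```

```bash
python3 -m handwheel '[[[-4.8,-21.9,0.8],0,1],[[-4.8,-21.9,0.8],0,1],[[-4.8,-21.9,0.8],0,1],[[-4.8,-21.9,0.8],0,1],[[-4.8,-21.9,0.8],0,1],[[-4.8,-21.9,0.8],0,1],[[-4.8,-21.9,0.8],0,1],[[-4.8,-21.9,4],0,1],[[-4.8,-21.9,7],0,1],[[-4.8,-21.9,8.3],0,1],[[-4.8,-21.9,8.3],0,1]]'
python3 - <<'E'
from h import *
d=snap('scene');W=cloud(d)
go((423,-223,123),yaw=178.1)
cv2.imwrite('pics/k1.png',cv2.resize(d['color'][130:330,80:330],None,fx=3,fy=3))
E
```

```text
time_s: 2.4
tool_pos: [421.6, -221.1, 122.6]
tool_rot: [[-1.0, 0.031, -0.004], [0.031, 1.0, 0.001], [0.004, 0.001, -1.0]]
ft_force: [-0.6, -0.3, 0.0]
width: 1.004
t 2.45 tcp [ 422.7 -222.   124.5] yaw 178.21 tilt [-0.0011 -0.0007] F [-0.2 -0.6  0.2] w 1.003 q [ -34.  -10.  122.   -0.   68. -122.]
[-0.03, -0.1, 0.15] 0.1
```

View pics/k1.png

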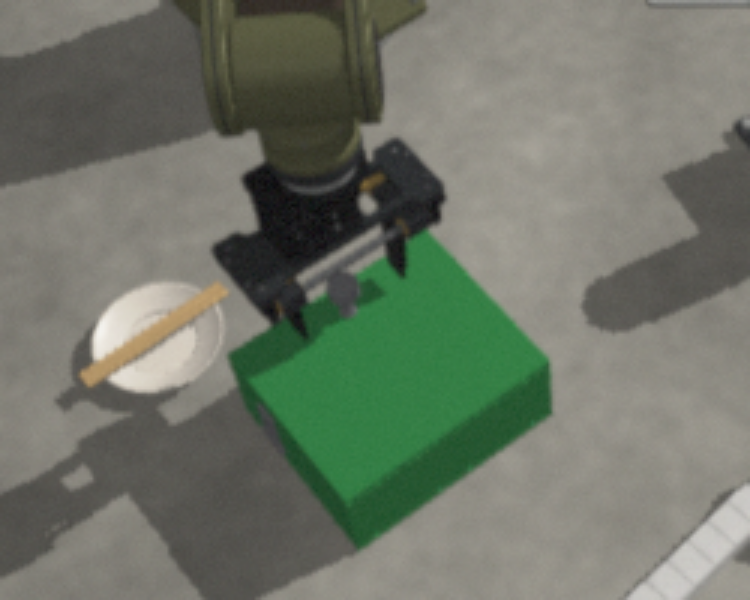

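The picture shows the knob (345,290 in the crop) centred between the open fingers (300,320 and 400,255). Now I close on it and work out the arc.

```bash
python3 -m handwheel '[[[0,0,0],0,0.2],[[0,0,0],0,0.2],[[0,0,0],0,0.2],[[0,0,0],0,0.2],[[0,0,0],0,0.2],[[0,0,0],0,0.2],[[0,0,0],0,0.2],[[0,0,0],0,0.2]]' 25
python3 - <<'E'
from h import *
go()
f=lambda t:np.array([-150*np.cos(t)+43*np.sin(t),150*np.sin(t)+43*np.cos(t)])
for i in range(0,25):
    t=1.76*i/24;d=(f(t)-f(0))/10;print(round(t,2),(-d).round(2).tolist(),end=' | ')
E
```

```text
time_s: 3.25
tool_pos: [422.7, -222.0, 124.4]
tool_rot: [[-1.0, 0.031, -0.001], [0.031, 1.0, -0.001], [0.001, -0.001, -1.0]]
ft_force: [-0.2, -0.0, 0.2]
width: 0.381
t 3.25 tcp [ 422.7 -222.   124.4] yaw 178.2 tilt [-0.0013 -0.0007] F [-0.2 -0.   0.2] w 0.381 q [ -34.  -10.  122.   -0.   68. -122.]
0.0 [-0.0, -0.0] | 0.07 [-0.36, -1.09] | 0.15 [-0.79, -2.15] | 0.22 [-1.3, -3.17] | 0.29 [-1.88, -4.15] | 0.37 [-2.54, -5.09] | 0.44 [-3.26, -5.98] | 0.51 [-4.04, -6.81] | 0.59 [-4.89, -7.58] | 0.66 [-5.79, -8.29] | 0.73 [-6.73, -8.93] | 0.81 [-7.73, -9.5] | 0.88 [-8.76, -10.0] | 0.95 [-9.82, -10.42] | 1.03 [-10.91, -10.76] | 1.1 [-12.03, -11.02] | 1.17 [-13.16, -11.2] | 1.25 [-14.3, -11.29] | 1.32 [-15.44, -11.3] | 1.39 [-16.58, -11.22] | 1.47 [-17.72, -11.07] | 1.54 [-18.84, -10.83] | 1.61 [-19.93, -10.5] | 1.69 [-21.01, -10.1] | 1.76 [-22.04, -9.62] |
```

```bash
python3 -m handwheel '[[[0,0,0],0,0.1],[[0,0,0],0,0.1],[[0,0,0],0,0.1],[[0,0,0],0,0.1],[[0,0,-0.5],0,0.1],[[-0.36,0,-1.1],0,0.1],[[-0.8,0,-2.15],0,0.1],[[-1.3,0,-3.2],0,0.1],[[-1.9,0,-4.15],0,0.1]]' 25
python3 -c "
from h import *
go()
W=cloud(snap('scene'))
m=(abs(W[...,0]-395)<40)&(abs(W[...,1]+290)<30)&(W[...,2]>50);print(W[m].max(0) if m.any() else 0)"
```

```text
time_s: 4.15
tool_pos: [441.7, -224.4, 166.4]
tool_rot: [[-1.0, 0.031, -0.002], [0.031, 0.999, -0.005], [0.001, -0.005, -1.0]]
ft_force: [-1.3, -7.2, -2.0]
width: 0.283
t 4.15 tcp [ 441.7 -224.4  166.4] yaw 178.2 tilt [-0.0016 -0.0049] F [-1.3 -7.2 -2. ] w 0.283 q [ -33.  -10.  118.   -0.   73. -121.]
[ 434.96526606 -260.07553024  492.59424349]
```

```bash
python3 -m handwheel '[[[-0.66,0,-0.94],0,0.1],[[-1.38,0,-1.83],0,0.1],[[-2.16,0,-2.66],0,0.1],[[-3.0,0,-3.43],0,0.1],[[-3.9,0,-4.14],0,0.1],[[-4.85,0,-4.78],0,0.1],[[-5.85,0,-5.35],0,0.1],[[-6.88,0,-5.85],0,0.1],[[-7.94,0,-6.27],0,0.1],[[-9.03,0,-6.61],0,0.1]]'
python3 -c "
from h import *
go()
snap('scene','l1.png')"
```

```text
time_s: 5.2
tool_pos: [533.2, -227.4, 233.6]
tool_rot: [[-1.0, 0.031, -0.002], [0.031, 0.999, -0.006], [0.002, -0.006, -1.0]]
ft_force: [0.5, -5.1, -6.8]
width: 0.286
t 5.2 tcp [ 533.2 -227.4  233.6] yaw 178.21 tilt [-0.002  -0.0059] F [ 0.5 -5.1 -6.8] w 0.286 q [ -28.   -2.  103.   -0.   78. -116.]
```

View pics/l1.png

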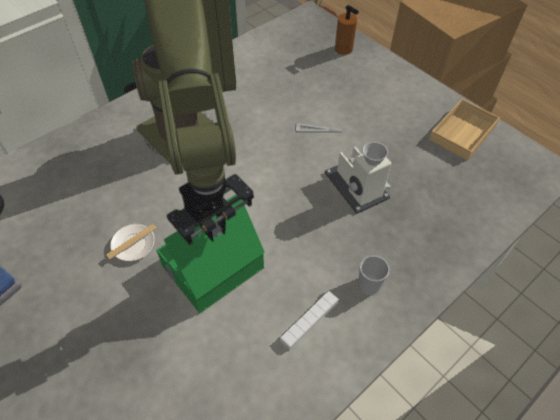

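```bash
python3 -c "
from h import *
d=snap('scene');W=cloud(d);c=d['color'].astype(int)
g=(c[...,1]>70)&(c[...,2]<60)&(c[...,0]<90)&(abs(W[...,1]+225)<130)&(abs(W[...,0]-490)<120)
P=W[g];print(np.histogram(P[:,2],np.arange(0,300,20)))
m=P[:,2]>97;Q=P[m];print(Q.max(0),Q.min(0),np.degrees(np.arctan(np.polyfit(Q[:,0],Q[:,2],1))))"
```

```text
(array([347, 351, 360, 349, 478, 644, 675, 706, 715, 629, 392, 236,  53,
         1]), array([  0,  20,  40,  60,  80, 100, 120, 140, 160, 180, 200, 220, 240,
       260, 280]))
[ 582.38325289 -122.64635815  340.77629741] [ 484.5031532  -333.24046774   97.02820319] [-57.79350413  89.94365764]
```

The lid is at 58° and the knob is still held, so I continue the arc to 1.76 rad.

```bash
python3 -m handwheel '[[[-1.1,0,-0.26],0,0.1],[[-2.25,0,-0.44],0,0.1],[[-3.4,0,-0.53],0,0.1],[[-4.5,0,-0.54],0,0.1],[[-5.7,0,-0.46],0,0.1],[[-6.8,0,-0.3],0,0.1],[[-7.9,0,-0.05],0,0.1],[[-9.0,0,0.25],0,0.1],[[-10.1,0,0.65],0,0.1],[[-11.1,0,1.15],0,0.1],[[-11.1,0,1.15],0,0.1]]'
python3 -c "
from h import *
go()
d=snap('scene','l2.png');W=cloud(d);c=d['color'].astype(int)
g=(c[...,1]>70)&(c[...,2]<60)&(c[...,0]<90)&(abs(W[...,1]+225)<130)&(abs(W[...,0]-540)<160)
Q=W[g];Q=Q[(Q[:,2]>110)&(Q[:,2]<270)];print(Q.max(0),Q.min(0),np.degrees(np.arctan(np.polyfit(Q[:,2],Q[:,0],1))))"
```

```text
time_s: 6.4
tool_pos: [645.7, -231.2, 221.1]
tool_rot: [[-1.0, 0.031, -0.003], [0.031, 1.0, -0.006], [0.002, -0.006, -1.0]]
ft_force: [-2.4, -5.2, -3.8]
width: 0.282
t 6.4 tcp [ 645.7 -231.2  221.1] yaw 178.25 tilt [-0.0027 -0.006 ] F [-2.4 -5.2 -3.8] w 0.282 q [ -24.   12.   90.   -0.   78. -112.]
[ 659.38688229 -127.86265848  262.75265245] [ 576.607752   -334.8559262   110.19169098] [12.30223641 89.89771042]
```

```bash
python3 -m handwheel '[[[0,0,0],0,1],[[0,0,0],0,1],[[0,0,0],0,1],[[0,0,0],0,1],[[0,0,0],0,1],[[0,0,0],0,1],[[0,0,0],0,1],[[0,0,-4],0,1],[[0,0,-8],0,1],[[0,0,-12],0,1],[[0,0,-15],0,1],[[0,0,-15],0,1]]'
python3 - <<'E'
from h import *
d=snap('scene');W=cloud(d);c=d['color'].astype(int)
g=(c[...,1]>70)&(c[...,2]<60)&(c[...,0]<90)&(abs(W[...,1]+225)<130)&(abs(W[...,0]-540)<160)
Q=W[g];Q=Q[(Q[:,2]>110)&(Q[:,2]<270)];print(Q.max(0),Q.min(0),np.degrees(np.arctan(np.polyfit(Q[:,2],Q[:,0],1))))
a=np.radians(-1.9);o=np.array([483,-225.3]);R=np.array([[np.cos(a),-np.sin(a)],[np.sin(a),np.cos(a)]])
g=o+R@[-20,-40];print(g);go((*g,330),yaw=88.1)
E
```

```text
time_s: 7.65
tool_pos: [647.1, -230.9, 378.6]
tool_rot: [[-1.0, 0.031, 0.007], [0.031, 0.999, -0.01], [-0.007, -0.01, -1.0]]
ft_force: [-0.4, 0.1, 0.5]
width: 0.997
[ 662.76173871 -128.53801914  259.32705445] [ 582.06176919 -335.92859389  111.0930677 ] [17.84772907 89.89676021]
[ 461.68478855 -264.61490507]
t 7.7 tcp [ 646.5 -230.6  375. ] yaw 178.24 tilt [ 0.0025 -0.0083] F [-0.8  0.5 -0. ] w 1.003 q [ -24.    9.   79.   -0.   92. -112.]
[18.38, -3.93, 4.49] 90.1
```

```bash
python3 -m handwheel '[[[6,0,3],0,1],[[12,0,4],9,1],[[18,10,4.5],18,1],[[25,23,4.5],27,1],[[25,23,4.5],36,1],[[25,23,4.5],45,1],[[25,23,4.5],54,1],[[25,23,4.5],63,1],[[25,23,4.5],72,1],[[25,23,4.5],81,1],[[25,23,4.5],90,1],[[25,23,4.5],90,1]]'
python3 - <<'E'
from h import *
a=np.radians(-1.9);o=np.array([483,-225.3]);R=np.array([[np.cos(a),-np.sin(a)],[np.sin(a),np.cos(a)]])
g=o+R@[-20,-40];print(g)
d=snap('top');W=cloud(d);cv2.imwrite('pics/h1.png',cv2.resize(d['color'][150:300,290:440],None,fx=4,fy=4,interpolation=cv2.INTER_CUBIC))
L=(W[...,:2]-o)@R
m=(abs(L[...,0])<84)&(abs(L[...,1])<98)
t=m&(W[...,2]>57)&(W[...,2]<75)&(abs(L[...,0]+20)<30);Q=L[t];print(t.sum(),np.median(W[t][:,2]),cv2.minAreaRect(Q.astype(np.float32)))
s=t&(L[...,1]<-5);print('mouth half',s.sum(),L[s].min(0),L[s].max(0),L[s].mean(0))
go((*g,150),yaw=88.1)
E
```

```text
time_s: 8.9
tool_pos: [402.9, 6.9, 325.1]
tool_rot: [[0.035, 0.999, -0.001], [0.999, -0.035, -0.008], [-0.008, -0.001, -1.0]]
ft_force: [-0.0, -0.5, 1.0]
width: 0.994
[ 461.68478855 -264.61490507]
584 65.2349550134995 ((-22.196483612060547, 4.372566223144531), (151.9778289794922, 45.69263458251953), 89.81073760986328)
mouth half 191 [-35.94417799 -71.62260849] [-5.91781487 -5.24563207] [-20.77507843 -38.41408363]
t 8.95 tcp [403.    6.8 325.2] yaw 87.93 tilt [-0.001  -0.0077] F [ 0.6 -1.1  0.3] w 0.998 q [ -6. -28. 116.  -0.  92.  -4.]
[-26.78, 6.86, 17.72] -0.2
```

View pics/h1.png

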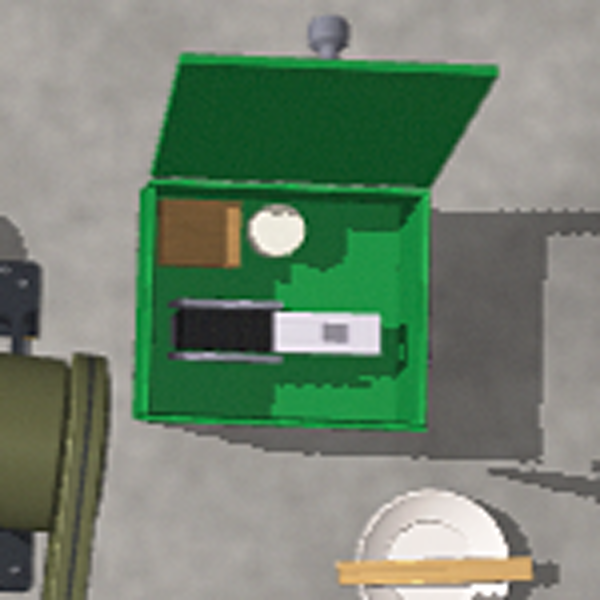

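The picture shows the lid well back, with its knob behind it at (328,35). The handle lies in its cradle, black half on the left, aluminium mouth half at (275–380,333) pointing -y and its window up at (335,333). The depth agrees with the drawing: top at 65 mm, centre line at caddy x −20.8.

```bash
python3 -m handwheel '[[[-26.8,6.9,8],0,0.7],[[-26.8,6.9,8],0,0.7],[[-26.8,6.9,8],0,0.7],[[-26.8,6.9,8],0,0.7],[[-26.8,6.9,8],0,0.7],[[-26.8,6.9,8],0,0.7],[[-26.8,6.9,12],0,0.7],[[-26.8,6.9,16],0,0.7],[[-26.8,6.9,17.7],0,0.7],[[-26.8,6.9,17.7],0,0.7]]'
python3 - <<'E'
from h import *
go((461.4,-264.2,45),yaw=88.1)
E
```

```text
time_s: 9.95
tool_pos: [458.9, -262.9, 144.4]
tool_rot: [[0.035, 0.999, -0.009], [0.999, -0.035, -0.002], [-0.002, -0.009, -1.0]]
ft_force: [0.1, -0.4, 0.3]
width: 0.702
t 9.95 tcp [ 458.9 -262.9  144.4] yaw 87.98 tilt [-0.0094 -0.0017] F [ 0.1 -0.4  0.3] w 0.702 q [-35.  -4. 114.  -0.  70. -33.]
[-0.1, 0.35, 9.94] -0.1
```

```bash
python3 -m handwheel '[[[-0.1,0.3,0],0,0.7],[[-0.1,0.3,3],0,0.7],[[-0.1,0.3,6],0,0.7],[[-0.1,0.3,8],0,0.7],[[-0.1,0.3,9.9],0,0.7],[[-0.1,0.3,9.9],0,0.7],[[-0.1,0.3,9.9],0,0.2],[[-0.1,0.3,9.9],0,0.2],[[-0.1,0.3,9.9],0,0.2],[[-0.1,0.3,9.9],0,0.2],[[-0.1,0.3,9.9],0,0.2],[[-0.1,0.3,9.9],0,0.2]]' 40
python3 -m handwheel '[[[0,0,0],0,0.2],[[0,0,0],0,0.2],[[0,0,0],0,0.2]]'
python3 -c "
from h import *
go()"
```

```text
time_s: 11.15
tool_pos: [461.2, -264.4, 46.0]
tool_rot: [[0.035, 0.999, -0.009], [0.999, -0.035, -0.002], [-0.002, -0.009, -1.0]]
ft_force: [-0.8, 0.5, 2.1]
width: 0.312
time_s: 11.45
tool_pos: [461.2, -264.4, 46.0]
tool_rot: [[0.035, 0.999, -0.009], [0.999, -0.035, -0.002], [-0.002, -0.009, -1.0]]
ft_force: [0.2, 0.5, 0.9]
width: 0.313
t 11.45 tcp [ 461.2 -264.4   46. ] yaw 87.98 tilt [-0.009 -0.002] F [0.2 0.5 0.9] w 0.313 q [-35.   3. 118.  -0.  60. -33.]
```

```bash
python3 -m handwheel '[[[0,0,-1],0,0.2],[[0,0,-3],0,0.2],[[0,0,-6],0,0.2],[[0,0,-9],0,0.2],[[0,0,-12],0,0.2],[[0,0,-15],0,0.2],[[0,0,-18],0,0.2],[[0,0,-20],0,0.2],[[0,0,-20],0,0.2],[[0,0,-20],0,0.2]]'
python3 -c "
from h import *
snap('scene','lift.png')
go((509,41.3,245),yaw=167.4)"
```

```text
time_s: 12.45
tool_pos: [462.8, -263.8, 245.7]
tool_rot: [[0.035, 0.999, -0.009], [0.999, -0.035, -0.002], [-0.002, -0.009, -1.0]]
ft_force: [-1.0, -0.2, -2.0]
width: 0.31
t 12.5 tcp [ 462.3 -263.5  244.5] yaw 87.98 tilt [-0.0108 -0.0008] F [-0.4 -0.2 -2.3] w 0.314 q [-35.  -8. 108.  -0.  80. -33.]
[30.63, 3.59, -0.12] -79.4
```

View pics/lift.png

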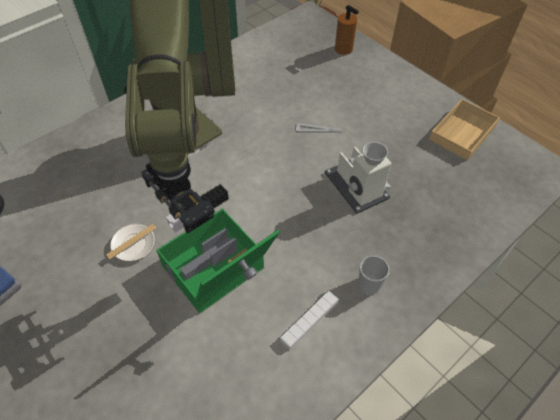

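The handle is out: its mouth end shows at (172,222) in the gripper, and the cradle at (205,255) is empty. I move it to free counter to regrasp it.

```bash
python3 -m handwheel '[[[3,0.4,0],-8,0.2],[[6,0.7,0],-16,0.2],[[9,1,0],-24,0.2],[[12,1.4,0],-32,0.2],[[15,1.8,0],-40,0.2],[[18,2.1,0],-48,0.2],[[21,2.5,0],-56,0.2],[[24,2.8,0],-64,0.2],[[28,3.2,0],-72,0.2],[[30.6,3.6,0],-79.4,0.2],[[30.6,3.6,0],-79.4,0.2],[[30.6,3.6,0],-79.4,0.2]]'
python3 - <<'E'
from h import *
go((509,41.3,16),yaw=167.4)
d=snap('scene');W=cloud(d);c=d['color']
a=np.radians(-12.6);ex=np.array([np.cos(a),np.sin(a)]);ey=np.array([-ex[1],ex[0]]);L=(W[...,:2]-[509,41.3])@np.c_[ex,ey]
m=(L[...,0]>-120)&(L[...,0]<-48)&(abs(L[...,1])<20)&(W[...,2]>180)&(W[...,2]<290)
x=L[m,0];z=W[m][:,2];print(m.sum())
for lo in range(-120,-40,10):
    k=(x>=lo)&(x<lo+10)
    if k.any():print(lo,k.sum(),z[k].max().round(1),np.percentile(z[k],80).round(1))
E
```

```text
time_s: 13.7
tool_pos: [508.2, 41.3, 241.8]
tool_rot: [[-0.976, 0.219, -0.014], [0.219, 0.976, -0.001], [0.014, -0.004, -1.0]]
ft_force: [-0.2, -0.4, -0.9]
width: 0.313
t 13.7 tcp [508.2  41.3 241.8] yaw 167.37 tilt [-0.0142 -0.0012] F [-0.2 -0.4 -0.9] w 0.313 q [ -1. -11. 111.  -0.  81. -79.]
[-0.39, 0.12, 22.57] -0.0
30
-120 13 264.5 261.9
-110 15 264.9 263.9
-100 1 263.7 263.7
-50 1 239.0 239.0
```

```bash
python3 -m handwheel '[[[-0.1,0,4],0,0.2],[[-0.2,0,8],0,0.2],[[-0.3,0,12],0,0.2],[[-0.3,0,15],0,0.2],[[-0.3,0,18],0,0.2],[[-0.4,0.1,20],0,0.2],[[-0.4,0.1,21.3],0,0.2],[[-0.4,0.1,22],0,0.2],[[-0.4,0.1,22.4],0,0.2],[[-0.4,0.1,22.6],0,0.2],[[-0.4,0.1,22.6],0,0.2]]'
python3 -c "
from h import *
go((509,41.3,15.5),yaw=167.4)"
```

```text
time_s: 14.85
tool_pos: [510.0, 40.4, 16.8]
tool_rot: [[-0.975, 0.22, -0.012], [0.22, 0.976, -0.001], [0.012, -0.004, -1.0]]
ft_force: [-0.8, -0.4, -0.6]
width: 0.316
t 14.85 tcp [510.   40.4  16.8] yaw 167.3 tilt [-0.0122 -0.0013] F [-0.8 -0.4 -0.6] w 0.316 q [ -1.   4. 121.  -0.  56. -79.]
[0.12, 0.06, 0.14] -0.1
```

```bash
python3 -m handwheel '[[[0.1,0,0.1],0,0.2],[[0.1,0,0.1],0,0.7],[[0.1,0,0.1],0,0.7],[[0.1,0,0.1],0,0.7],[[0.1,0,0.1],0,0.7],[[0.1,0,0.1],0,0.7],[[0.1,0,0.1],0,0.7],[[4,0,-4],0,0.7],[[8.5,0,-8],0,0.7],[[8.5,0,-12],0,0.7],[[8.5,0,-12],0,0.7]]'
python3 - <<'E'
from h import *
a=np.radians(-12.6);ex=np.array([np.cos(a),np.sin(a)]);ey=np.array([-ex[1],ex[0]])
B=np.c_[ex,ey];o=np.array([470,50])
for n in('scene','top'):
    d=snap(n,'rg_'+n+'.png');W=cloud(d);L=(W[...,:2]-o)@B
    m=(abs(L[...,0])<100)&(abs(L[...,1])<30)&(W[...,2]>20)&(W[...,2]<36);Q=L[m]
    if len(Q)>20:
        print(n,m.sum(),W[m][:,2].max(),Q.min(0),Q.max(0),cv2.minAreaRect(Q.astype(np.float32)))
        t=m&(W[...,2]>26)
        for lo in range(-90,90,15):
            k=t&(L[...,0]>=lo)&(L[...,0]<lo+15)
            if k.sum()>3:print(lo,k.sum(),L[k][:,1].min().round(1),L[k][:,1].max().round(1),np.median(W[k][:,2]).round(1))
go()
E
```

```text
time_s: 15.95
tool_pos: [431.2, 59.7, 144.3]
tool_rot: [[-0.976, 0.219, -0.001], [0.219, 0.976, -0.001], [0.0, -0.001, -1.0]]
ft_force: [1.0, -0.1, 0.8]
width: 0.698
scene 463 35.56107153705702 [-76.31209478 -17.73489515] [78.32901083 16.45008331] ((0.90594482421875, -0.2904930114746094), (154.82823181152344, 33.027076721191406), 0.9647951722145081)
-75 32 -15.8 13.5 29.4
-60 41 -17.7 15.1 29.4
-45 40 -15.7 14.3 28.7
-30 40 -15.8 15.8 30.0
-15 41 -15.6 15.6 29.9
0 40 -15.2 14.0 29.2
15 40 -16.1 15.8 29.8
30 32 -15.7 14.2 28.9
45 33 -16.0 15.9 28.7
60 47 -14.4 15.7 28.8
75 8 -15.1 14.5 28.6
top 155 35.936300819213955 [ 14.16312159 -14.59437153] [74.46568657 15.58974107] ((44.39936828613281, 0.4809608459472656), (60.09299087524414, 30.09245491027832), 0.803819477558136)
15 36 -14.1 15.2 31.0
30 24 -14.4 14.8 30.9
45 37 -13.9 15.6 30.3
60 39 -14.2 15.2 30.6
t 16.05 tcp [429.6  59.3 139.9] yaw 167.32 tilt [-0.0074 -0.0012] F [0.6 0.4 0.5] w 0.701 q [  1. -17. 126.  -0.  72. -76.]
```

View pics/rg_scene.png

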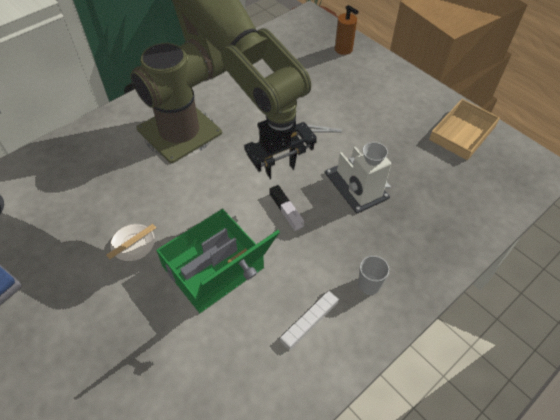

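The handle lies flat at (285,207), black half nearest the robot and window up. Both cameras put its centre at (470,50) within 1 mm. I regrasp it 120 mm behind the mouth.

```bash
python3 -c "
from h import *
go((427,59.6,16.5),yaw=167.4)"
python3 -m handwheel '[[[0.2,0,4],0,0.7],[[0.2,0,7],0,0.7],[[0.2,0,10],0,0.7],[[0.2,0,11.5],0,0.7],[[0.2,0,12.2],0,0.7],[[0.2,0,12.2],0,0.7]]'
python3 -c "
from h import *
go((427,59.6,16.5),yaw=167.4)"
```

```text
t 16.05 tcp [429.6  59.3 139.9] yaw 167.32 tilt [-0.0074 -0.0012] F [0.6 0.4 0.5] w 0.701 q [  1. -17. 126.  -0.  72. -76.]
[0.18, 0.0, 12.34] -0.1
time_s: 16.65
tool_pos: [425.4, 59.5, 16.1]
tool_rot: [[-0.976, 0.22, -0.012], [0.22, 0.976, -0.001], [0.011, -0.004, -1.0]]
ft_force: [0.1, -0.2, 1.0]
width: 0.698
t 16.65 tcp [425.4  59.5  16.1] yaw 167.31 tilt [-0.0118 -0.0013] F [ 0.1 -0.2  1. ] w 0.698 q [  1.  -7. 131.  -0.  57. -76.]
[-0.15, 0.04, -0.05] -0.1
```

```bash
python3 -m handwheel '[[[0,0,0],0,0.2],[[0,0,0],0,0.2],[[0,0,0],0,0.2],[[0,0,0],0,0.2],[[0,0,0],0,0.2],[[0,0,0],0,0.2],[[0,0,0],0,0.2],[[0,0,0],0,0.2]]' 60
python3 -m handwheel '[[[0,0,-1],0,0.2],[[0,0,-3],0,0.2],[[0,0,-6],0,0.2],[[0,0,-9],0,0.2],[[0,0,-11],0,0.2],[[0,0,-11],0,0.2]]'
python3 -c "
from h import *
go((337.1,316,130),(337.1,316,76.5),yaw=167.4)"
```

```text
time_s: 17.45
tool_pos: [425.7, 59.5, 16.3]
tool_rot: [[-0.976, 0.22, -0.011], [0.22, 0.976, -0.001], [0.011, -0.004, -1.0]]
ft_force: [-0.2, -0.0, 1.7]
width: 0.317
time_s: 18.05
tool_pos: [429.1, 59.7, 130.0]
tool_rot: [[-0.976, 0.22, -0.004], [0.22, 0.976, -0.001], [0.004, -0.002, -1.0]]
ft_force: [1.7, 0.1, -1.9]
width: 0.314
t 18.05 tcp [429.1  59.7 130. ] yaw 167.31 tilt [-0.0043 -0.0012] F [ 1.7  0.1 -1.9] w 0.314 q [  1. -17. 127.  -0.  70. -76.]
[14.61, 22.98, 0.01] -0.1
[14.59, 22.99, 5.36] -0.1
```

```bash
python3 -m handwheel '[[[2,3,0],0,0.2],[[4,6,0],0,0.2],[[6,9.5,0],0,0.2],[[8,13,0],0,0.2],[[10.5,16.5,0],0,0.2],[[13,20,0],0,0.2],[[14.6,23,0],0,0.2],[[14.6,23,0],0,0.2],[[14.6,23,2.5],0,0.2],[[14.6,23,4.5],0,0.2],[[14.6,23,5.4],0,0.2],[[14.6,23,5.4],0,0.2]]'
python3 - <<'E'
from h import *
a=np.radians(-12.6);ex=np.array([np.cos(a),np.sin(a)]);ey=np.array([-ex[1],ex[0]])
B=np.c_[ex,ey];o=np.array([552.4,267.9])
go((337.1,316,76.5),yaw=167.4)
for n in('scene','top'):
    d=snap(n);c=d['color'];W=cloud(d);L=(W[...,:2]-o)@B
    cv2.imwrite('pics/pre_%s.png'%n,cv2.resize(c[90:240,260:420] if n=='scene' else c[165:315,130:290],None,fx=4.5 if n=='scene' else 4,fy=4.5 if n=='scene' else 4,interpolation=cv2.INTER_CUBIC)[:600])
    for nm,x0,x1,y0,z0,z1 in(('handle',-180,-90,20,84,100),('cheekL',-79,-8,20,80,102),('stub',-58,-8,12,70,92),('cheekR',-79,-8,20,80,102)):
        yc={'cheekL':24,'cheekR':-24}.get(nm,0);h=20 if nm=='handle' else 8 if yc else 12
        m=(L[...,0]>x0)&(L[...,0]<x1)&(abs(L[...,1]-yc)<h)&(W[...,2]>z0)&(W[...,2]<z1);Q=L[m]
        if len(Q)>5:
            f=np.polyfit(Q[:,0],Q[:,1],1);fz=np.polyfit(Q[:,0],W[m][:,2],1)
            print(n,nm,len(Q),'x',Q[:,0].min().round(1),Q[:,0].max().round(1),'y',Q[:,1].min().round(1),Q[:,1].max().round(1),'slope',np.degrees(f[0]).round(1),'z',np.percentile(W[m][:,2],[10,50,90]).round(1),np.degrees(fz[0]).round(1))
E
```

```text
time_s: 19.25
tool_pos: [335.6, 314.5, 73.7]
tool_rot: [[-0.975, 0.22, -0.008], [0.22, 0.975, -0.004], [0.007, -0.006, -1.0]]
ft_force: [-0.2, -1.1, -1.4]
width: 0.31
t 19.25 tcp [335.6 314.5  73.7] yaw 167.28 tilt [-0.0083 -0.0043] F [-0.2 -1.1 -1.4] w 0.31 q [ 36.  -8. 126.   0.  63. -41.]
[-0.11, 0.18, -0.28] -0.1
scene handle 164 x -179.4 -96.9 y -19.3 14.5 slope 1.5 z [84.8 86.8 89.9] -0.0
scene cheekL 41 x -78.1 -43.3 y 18.8 31.1 slope 1.0 z [82.8 91.6 96.2] 5.4
scene stub 32 x -57.2 -30.8 y -9.9 7.7 slope -22.5 z [77.2 81.2 87.5] 10.4
scene cheekR 80 x -78.0 -11.3 y -27.5 -18.0 slope -1.1 z [82.3 91.4 95.5] 0.6
top handle 248 x -179.8 -101.3 y -16.3 15.2 slope -0.2 z [86.3 89.6 92.6] -0.2
top cheekL 71 x -78.9 -8.9 y 21.5 29.2 slope -0.2 z [83.5 93.3 98.4] 2.5
top stub 119 x -57.4 -8.2 y -9.0 11.9 slope -0.2 z [80.2 85.  89.4] 1.8
top cheekR 73 x -78.2 -8.0 y -26.1 -18.6 slope -0.7 z [85.9 93.4 97.3] -1.0
```

View pics/pre_top.png

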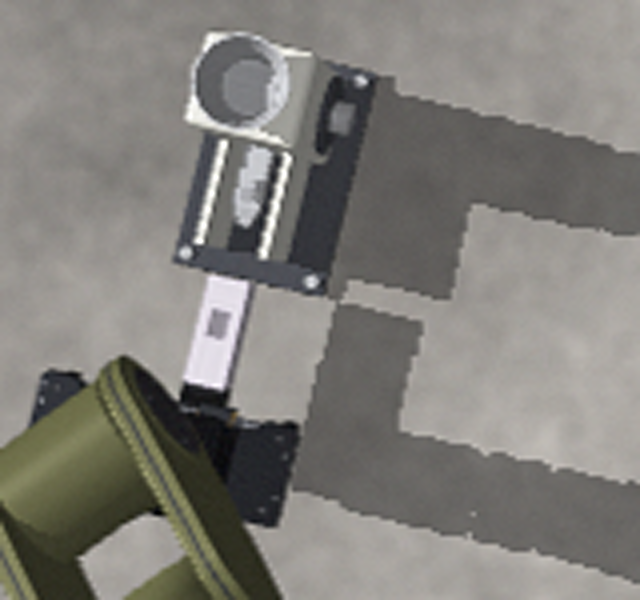

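The top crop shows the handle (window at 218,323) in line with the stub (250,185) between the cheeks and ending short of the guards. It is about 1.8 mm to one side and 2.6 mm low, which I correct before going in.

```bash
python3 -m handwheel '[[[-0.1,0.18,-0.26],0,0.2],[[-0.1,0.18,-0.26],0,0.2],[[-0.1,0.18,-0.26],0,0.2]]'
cat >> h.py <<'E'
def ins():
    s=arm.observe();a=np.radians(-12.6);ex=np.array([np.cos(a),np.sin(a)]);ey=np.array([-ex[1],ex[0]])
    p=s['tool_pos'];q=p[:2]-[552.4,267.9];R=s['tool_rot'];F=s['ft_force']
    print('t',round(s['time_s'],2),'mouth to root',round(q@ex+120.6,1),'lat',round(q@ey,1),'axis z',round(p[2]-1.3,1),'yaw',np.degrees(np.arctan2(R[1,0],R[0,0])).round(2),'tilt',R[:2,2].round(4),'F along',round(F[:2]@ex,1),'lat',round(F[:2]@ey,1),'z',round(F[2],1),'T',s['wrist_torque'].round(2),'w',round(s['width'],3))
E
python3 -c "
from h import *
ins()"
```

```text
time_s: 19.65
tool_pos: [339.3, 317.8, 79.9]
tool_rot: [[-0.975, 0.22, -0.003], [0.22, 0.975, -0.0], [0.003, -0.001, -1.0]]
ft_force: [-0.0, 0.3, -1.5]
width: 0.312
t 19.65 mouth to root -98.2 lat 2.2 axis z 78.6 yaw 167.27 tilt [-0.0028 -0.0001] F along -0.1 lat 0.3 z -1.5 T [0.05 0.06 0.02] w 0.312
```

```bash
python3 -m handwheel '[[[0,-0.2,0.3],-0.1,0.2],[[0,-0.2,0.3],-0.1,0.2],[[0,-0.2,0.3],-0.1,0.2],[[0,-0.2,0.3],-0.1,0.2]]'
python3 -c "
from h import *
ins()"
python3 -m handwheel '[[[0,0,0],0,0.2],[[0,0,0],0,0.2],[[0,0,0],0,0.2],[[0,0,0],0,0.2]]'
python3 -c "
from h import *
ins()"
```

```text
time_s: 20.05
tool_pos: [338.8, 315.8, 76.9]
tool_rot: [[-0.976, 0.219, -0.003], [0.219, 0.976, -0.0], [0.003, -0.001, -1.0]]
ft_force: [0.2, 0.5, -1.4]
width: 0.308
t 20.05 mouth to root -98.3 lat 0.1 axis z 75.6 yaw 167.37 tilt [-0.0028 -0.0002] F along 0.1 lat 0.5 z -1.4 T [0.04 0.06 0.01] w 0.308
time_s: 20.45
tool_pos: [338.8, 315.8, 76.9]
tool_rot: [[-0.976, 0.219, -0.003], [0.219, 0.976, -0.0], [0.003, -0.001, -1.0]]
ft_force: [-0.5, -0.1, -1.7]
width: 0.314
t 20.45 mouth to root -98.3 lat 0.2 axis z 75.6 yaw 167.37 tilt [-0.0029 -0.0002] F along -0.5 lat -0.2 z -1.7 T [0.06 0.08 0.03] w 0.314
```

```bash
python3 -m handwheel '[[[-0.8,0,0.1],0,0.2],[[-1.6,0,0.1],0,0.2],[[-2.4,0,0.1],0,0.2],[[-3.2,0,0.1],0,0.2],[[-4.0,0,0.1],0,0.2],[[-4.5,0,0.1],0,0.2],[[-5.0,0,0.1],0,0.2],[[-5.0,0,0.1],0,0.2]]'
python3 -c "
from h import *
ins()"
```

```text
time_s: 21.25
tool_pos: [388.2, 304.7, 75.8]
tool_rot: [[-0.976, 0.219, -0.003], [0.219, 0.976, -0.0], [0.003, -0.001, -1.0]]
ft_force: [0.3, 0.7, -1.3]
width: 0.314
t 21.25 mouth to root -47.7 lat 0.1 axis z 74.5 yaw 167.34 tilt [-0.0027 -0.0002] F along 0.2 lat 0.7 z -1.3 T [ 0.02  0.03 -0.02] w 0.314
```

```bash
python3 -m handwheel '[[[-0.5,0,0],0,0.2],[[-1.0,0,0],0,0.2],[[-1.5,0,0],0,0.2],[[-2.0,0,0],0,0.2],[[-2.4,0,0],0,0.2],[[-2.8,0,0],0,0.2],[[-2.8,0,0],0,0.2]]' 60
python3 -c "
from h import *
ins()"
```

```text
time_s: 21.95
tool_pos: [414.7, 298.7, 75.5]
tool_rot: [[-0.976, 0.219, -0.006], [0.219, 0.976, -0.0], [0.005, -0.001, -1.0]]
ft_force: [-4.8, 1.6, 0.4]
width: 0.315
t 21.95 mouth to root -20.5 lat 0.0 axis z 74.2 yaw 167.32 tilt [-0.0056 -0.0001] F along -5.1 lat 0.5 z 0.4 T [0.23 0.76 0.03] w 0.315
```

```bash
python3 -m handwheel '[[[-0.4,0,0],0,0.2],[[-0.8,0,0],0,0.2],[[-1.2,0,0],0,0.2],[[-1.5,0,0],0,0.2],[[-1.8,0,0],0,0.2],[[-2.0,0,0],0,0.2],[[-2.1,0,0],0,0.2],[[-2.1,0,0],0,0.2]]'
python3 -c "
from h import *
ins()"
```

```text
time_s: 22.75
tool_pos: [434.1, 294.4, 75.1]
tool_rot: [[-0.976, 0.22, -0.009], [0.22, 0.976, 0.0], [0.009, -0.002, -1.0]]
ft_force: [-5.9, 1.5, 1.9]
width: 0.313
t 22.75 mouth to root -0.6 lat 0.0 axis z 73.8 yaw 167.32 tilt [-0.0087  0.0004] F along -6.1 lat 0.2 z 1.9 T [0.39 0.93 0.05] w 0.313
```

```bash
python3 -m handwheel '[[[-0.2,0,0],0,0.2],[[-0.35,0,0],0,0.2],[[-0.5,0,0],0,0.2],[[-0.6,0,0],0,0.2],[[-0.6,0,0],0,0.2]]'
python3 - <<'E'
from h import *
ins()
d=snap('scene')
cv2.imwrite('pics/fit1.png',cv2.resize(d['color'][100:220,270:420],None,fx=5,fy=5,interpolation=cv2.INTER_CUBIC))
E
```

```text
time_s: 23.25
tool_pos: [434.7, 294.1, 74.1]
tool_rot: [[-0.975, 0.22, -0.022], [0.22, 0.976, 0.001], [0.021, -0.003, -1.0]]
ft_force: [-19.9, 5.6, 7.8]
width: 0.312
t 23.25 mouth to root 0.0 lat -0.1 axis z 72.8 yaw 167.29 tilt [-0.0217  0.0014] F along -20.6 lat 1.1 z 7.8 T [0.86 2.81 0.04] w 0.312
```

View pics/fit1.png

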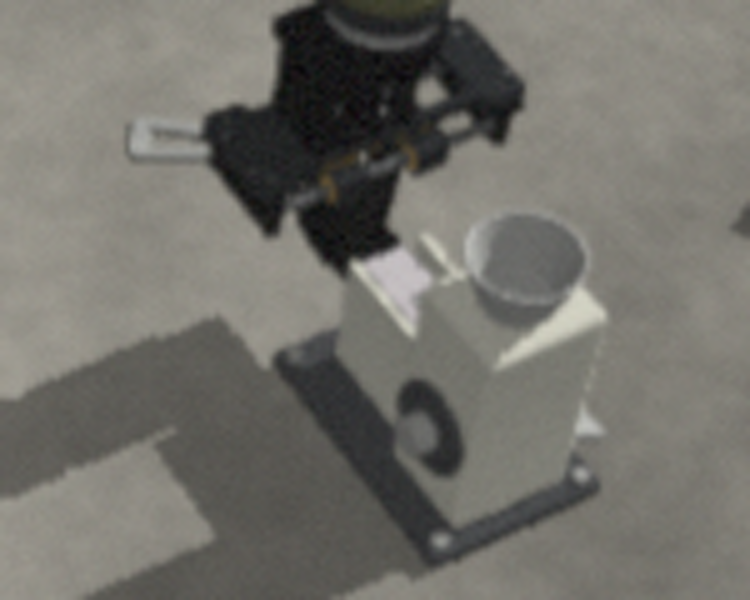

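The crop shows the aluminium half inside the cheeks at (395,275), up against the tower; the tower hides the window from this side. The force rose to 20 N with only 0.6 mm of advance, so it is at a stop. I give it one firmer push to confirm.

```bash
python3 -m handwheel '[[[-0.5,0,-0.1],0,0.2],[[-0.9,0,-0.15],0,0.2],[[-1.2,0,-0.15],0,0.2],[[-1.2,0,-0.15],0,0.2]]'
python3 -c "
from h import *
ins()"
python3 -m handwheel '[[[0.1,0,-0.05],0,0.2],[[0.2,0,-0.05],0,0.2],[[0.2,0,-0.05],0,0.2]]'
python3 - <<'E'
from h import *
ins()
d=snap('top');c=d['color'];cv2.imwrite('pics/fit2.png',cv2.resize(c[170:270,150:250],None,fx=6,fy=6,interpolation=cv2.INTER_CUBIC))
E
```

```text
time_s: 23.7
tool_pos: [438.3, 293.2, 73.6]
tool_rot: [[-0.974, 0.221, -0.042], [0.221, 0.975, 0.003], [0.042, -0.006, -0.999]]
ft_force: [-27.6, 7.5, 10.2]
width: 0.315
t 23.7 mouth to root 3.7 lat -0.2 axis z 72.3 yaw 167.24 tilt [-0.0419  0.0032] F along -28.6 lat 1.3 z 10.2 T [1.57 4.36 0.11] w 0.315
time_s: 24.0
tool_pos: [437.0, 293.6, 74.3]
tool_rot: [[-0.975, 0.221, -0.041], [0.221, 0.975, 0.003], [0.04, -0.006, -0.999]]
ft_force: [-0.2, 1.1, -2.2]
width: 0.313
t 24.0 mouth to root 2.4 lat -0.1 axis z 73.0 yaw 167.25 tilt [-0.0405  0.0033] F along -0.4 lat 1.1 z -2.2 T [0.18 0.06 0.04] w 0.313
```

View pics/fit2.png

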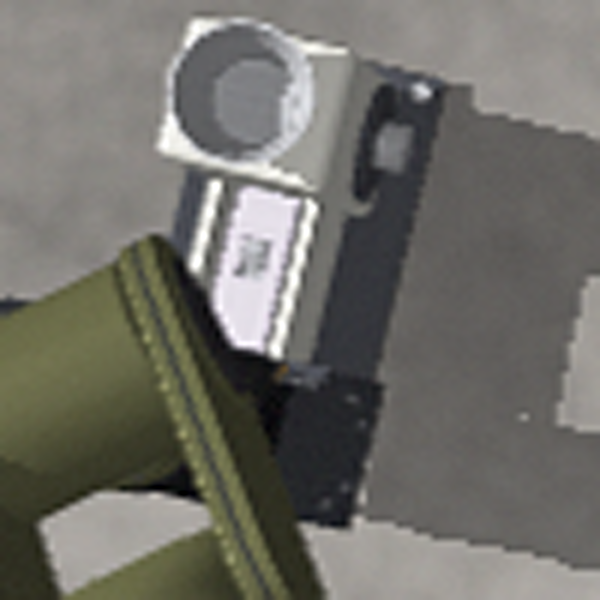

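```bash
python3 - <<'E'
from h import *
a=np.radians(-12.6);ex=np.array([np.cos(a),np.sin(a)]);ey=np.array([-ex[1],ex[0]]);B=np.c_[ex,ey];o=np.array([552.4,267.9])
d=snap('top');c=d['color'];W=cloud(d);L=(W[...,:2]-o)@B;g=c.mean(-1)
m=(L[...,0]>-75)&(L[...,0]<-2)&(abs(L[...,1])<11)&(W[...,2]>65)&(W[...,2]<110)
for lo in range(-76,0,4):
    k=m&(L[...,0]>=lo)&(L[...,0]<lo+4);i=k&(abs(L[...,1])<6)
    if i.any():print(lo,i.sum(),'z',np.median(W[i][:,2]).round(1),'grey',g[i].mean().round(0),g[i].min())
w=m&(g<165);print('window px',w.sum(),L[w].mean(0),L[w].min(0),L[w].max(0))
E
```

```text
-76 3 z 89.3 grey 234.0 227.66666666666666
-72 6 z 87.8 grey 231.0 226.66666666666666
-68 5 z 90.7 grey 228.0 226.33333333333334
-64 5 z 88.9 grey 228.0 227.0
-60 5 z 90.3 grey 228.0 226.66666666666666
-56 5 z 87.2 grey 228.0 227.66666666666666
-52 6 z 86.8 grey 229.0 227.0
-48 5 z 84.8 grey 198.0 135.0
-44 6 z 87.7 grey 173.0 126.0
-40 5 z 88.6 grey 166.0 136.33333333333334
-36 6 z 88.3 grey 171.0 148.66666666666666
-32 6 z 90.4 grey 186.0 139.0
-28 5 z 87.2 grey 203.0 147.0
-24 6 z 89.0 grey 228.0 224.0
-20 6 z 87.2 grey 230.0 229.66666666666666
-16 6 z 88.0 grey 228.0 227.0
-12 6 z 87.7 grey 227.0 225.66666666666666
-8 6 z 89.8 grey 232.0 226.0
-4 3 z 86.8 grey 207.0 161.66666666666666
window px 12 [-34.44862788   0.18965539] [-45.09904453  -5.91348315] [-2.44307338  7.45694725]
```

The window's grey range (-47 to -26) and the depth peak in it (90.4 mm near -32) fit a button that is out. I confirm the latch with a gentle backward tug.

```bash
python3 -m handwheel '[[[0.2,0,0],0,0.2],[[0.4,0,0],0,0.2],[[0.6,0,0],0,0.2],[[0.8,0,0],0,0.2],[[0.8,0,0],0,0.2]]'
python3 -c "
from h import *
ins()"
```

```text
time_s: 24.6
tool_pos: [434.5, 294.5, 76.1]
tool_rot: [[-0.975, 0.221, -0.028], [0.221, 0.975, 0.003], [0.028, -0.003, -1.0]]
ft_force: [16.5, -4.7, -6.4]
width: 0.311
t 24.6 mouth to root -0.3 lat 0.2 axis z 74.8 yaw 167.22 tilt [-0.0284  0.0033] F along 17.2 lat -0.9 z -6.4 T [-0.62 -2.2  -0.03] w 0.311
```

It holds against 17 N with only about 2.7 mm of movement, the designed play, so it is latched. I push it home again and release.

```bash
python3 -m handwheel '[[[-0.3,0,0],0,0.2],[[-0.6,0,0],0,0.2],[[-0.8,0,0],0,0.2],[[-0.8,0,0],0,0.2]]'
python3 -c "
from h import *
ins()"
python3 -m handwheel '[[[0,0,0],0,0.2],[[0,0,0],0,0.6],[[0,0,0],0,0.6],[[0,0,0],0,0.6],[[0,0,0],0,0.6],[[0,0,0],0,0.6],[[0,0,0],0,0.6],[[0,0,-3],0,0.6],[[0.5,0,-7],0,0.6],[[1,0,-11],0,0.6],[[2,0,-15],0,0.6],[[2,0,-15],0,0.6]]'
python3 -c "
from h import *
ins()"
```

```text
time_s: 25.0
tool_pos: [437.9, 293.5, 75.2]
tool_rot: [[-0.974, 0.222, -0.039], [0.222, 0.975, 0.004], [0.039, -0.005, -0.999]]
ft_force: [-14.8, 4.8, 5.4]
width: 0.313
t 25.0 mouth to root 3.3 lat 0.0 axis z 73.9 yaw 167.17 tilt [-0.0395  0.004 ] F along -15.5 lat 1.5 z 5.4 T [0.68 2.07 0.02] w 0.313
time_s: 26.2
tool_pos: [426.9, 299.2, 233.5]
tool_rot: [[-0.975, 0.221, -0.029], [0.221, 0.975, 0.01], [0.03, 0.004, -1.0]]
ft_force: [-0.2, 0.8, 0.8]
width: 0.598
t 26.2 mouth to root -8.7 lat 3.2 axis z 232.2 yaw 167.22 tilt [-0.0286  0.0101] F along -0.3 lat 0.8 z 0.8 T [ 0.03 -0.   -0.01] w 0.598
```

Now I back the arm off to clear the view and check the scene.

```bash
python3 -m handwheel '[[[4,-4,-3],0,0.6],[[7,-9,-3],0,0.6],[[8,-14,-3],0,0.6],[[8,-19,-3],0,0.6],[[8,-22,-3],0,0.6],[[8,-22,-3],0,0.6],[[8,-22,-3],0,0.6],[[8,-22,-3],0,0.6]]'
python3 - <<'E'
from h import *
a=np.radians(-12.6);ex=np.array([np.cos(a),np.sin(a)]);ey=np.array([-ex[1],ex[0]]);B=np.c_[ex,ey];o=np.array([552.4,267.9])
d=snap('top');c=d['color'];W=cloud(d);L=(W[...,:2]-o)@B;g=c.mean(-1)
m=(L[...,0]>-170)&(L[...,0]<-2)&(abs(L[...,1])<17)&(W[...,2]>80)&(W[...,2]<100)
print('handle',cv2.minAreaRect(L[m].astype(np.float32)),L[m].min(0),'zslope',np.degrees(np.polyfit(L[m][:,0],W[m][:,2],1)[0]))
W0=np.load('/tmp/top.npy');d0=np.load('/tmp/topc.npy').astype(int)
df=(abs(c.astype(int)-d0).max(-1)>40)
for n,(u,v,r) in dict(cup=(269,120,22),org=(330,136,35),forceps=(173,287,25),saucer=(399,291,28)).items(): print(n,df[v-r:v+r,u-r:u+r].mean().round(3))
cv2.imwrite('pics/fin.png',cv2.resize(np.hstack([c[60:340,120:450]]),None,fx=2,fy=2,interpolation=cv2.INTER_CUBIC))
S=snap('scene');V=cloud(S);k=S['color'].astype(int)
q=(k[...,1]>70)&(k[...,2]<60)&(k[...,0]<90)&(abs(V[...,1]+225)<130)&(abs(V[...,0]-540)<160)&(V[...,2]>110)&(V[...,2]<270)
print('lid past vertical',np.degrees(np.arctan(np.polyfit(V[q][:,2],V[q][:,0],1)))[0]);go()
E
```

```text
time_s: 27.0
tool_pos: [301.1, 102.5, 264.7]
tool_rot: [[-0.975, 0.221, -0.029], [0.221, 0.975, 0.01], [0.031, 0.004, -1.0]]
ft_force: [0.4, -0.2, -0.3]
width: 0.599
handle ((-77.44259643554688, 0.4425201416015625), (150.72914123535156, 31.4849910736084), 0.18140868842601776) [-152.77892764  -15.41003288] zslope 3.3309021760865103
cup 0.0
org 0.046
forceps 0.048
saucer 0.193
lid past vertical 17.467479398599192
t 27.1 tcp [301.1 103.  264.7] yaw 167.36 tilt [-0.0299  0.0101] F [ 1.  -0.2  0.2] w 0.597 q [  8. -40. 129.   1.  93. -69.]
```

View pics/fin.png

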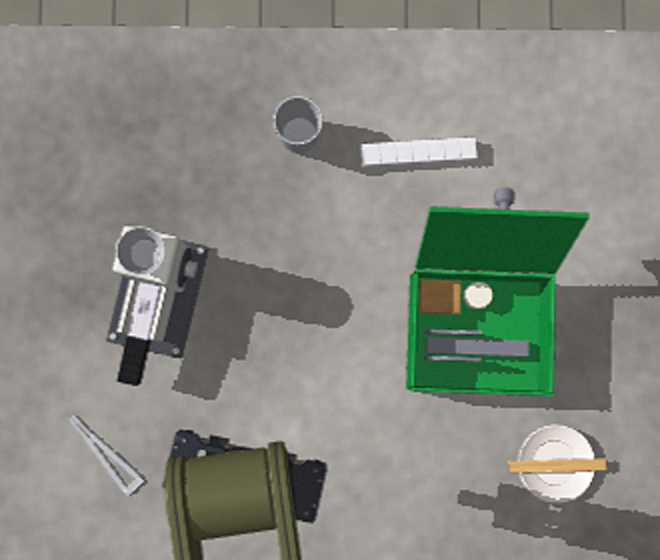

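The final picture shows:
- **Handle:** on the stub at (140,310), grip end at (132,362), button visible in the window.
- **Lid:** open, 17.5° past vertical (about 1.88 rad), with the knob behind it at (505,197).
- **Other objects:** cup (298,120), organiser (420,152), forceps (107,455) and saucer with depressor (557,465) are at their original pixels.

I hand in.

```bash
python3 -c "
from h import *
print(arm.close_job())"
```

```text
the job is handed in; nothing more can be done
None
```

I opened the caddy lid, lifted out the handle and regrasped it by the grip. I then pushed it home on the crusher's stub, let go, backed the arm off and handed the job in. That took about 27 s of robot time against the 67 s limit, and no verdict is reported.

**Last checks that passed:**
- **Lid:** it stands about 17.5° past vertical (1.88 rad), with nothing touching it.
- **Latch:** before release the handle held against a 17 N backward tug with only about 2.7 mm of movement, close to the 2.5 mm of play. I then pushed it home again. In the top camera's depth data the grip end lies about 151 mm from the tower face, against 150 mm nominal.
- **Other objects:** the cup, organiser, forceps, saucer and depressor are at their original places in the picture.

**Where checks disagreed:**
- **Mouth position:** the arm's position reading put the mouth 2 to 3 mm past my first estimate of the root, while the camera put it about 2.4 mm short. The face measured in the same camera also sits about 1.6 mm short of that estimate. I put the rest down to calibration error and the tool tilting under load.
- **Droop:** the fitted handle slopes about 3.3° (0.058 rad) in the depth data, within the 0.12 rad limit.
- **Saucer image difference:** the before/after comparison at the saucer changed by 19%. From the picture I read this as the arm's shadow.

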